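# Nest the sample cups and pass the carrier under the bench partition

## Task

Nest the loose sample cup into the cup that stands in the carrier's well, then pass the carrier, flat on the bench, through the low opening of the bench partition and on along the dock on the other side until its front end has pushed the plunger of the end stop fully in. The hand does not fit under the partition, so push by the rear post and change over to the front post on the far side. The stop is clamped at a different place each time: draw the carrier up to it slowly and by feel, never pressing with more than 40 N, and leave the jar, the soap bottle and the dish alone.

Things in the scene. Friction and masses are not known exactly. Their poses are not given: they have to be found in the camera images.
- partition: Fixed white bench partition: upright panel 170 mm high, 60 mm thick along its y (-30 to +30), from x = -110 to +210 mm of its frame, with a low opening. Origin: on the bench at the centre of the opening. Its y axis is the passing direction, from the carrier's side to the dock.
- opening (a point): Centre of the underside (lintel) of the partition's opening, 82 mm above the bench; the opening is 88 mm wide (x) and 60 mm deep (y), open down to the bench. On the carrier's side, 50 mm long flared guides, 16 mm high, widen its mouth to about 118 mm. On the dock side two rails 16 mm high, 88 mm apart, run on to the end stop.
- plunger (a joint): A steel plunger, 34 mm wide, 14 mm high, in the face of the dock's end stop (a dark bar 22 mm high across both rails). 0: it stands 10 mm out; 0.010: pushed fully in, where it stays; takes about 5 N. The stop is clamped somewhere along the rails, its face 295 to 345 mm along y from the partition's origin; where is not reported: find it by touch or by sight.
- carrier: Loose low steel carrier, about 0.5 kg: base plate 80 mm (x) by 240 mm (y) by 8 mm thick, with an upright black grip post near each end and in the middle a well (ring 53 mm outside, 45 mm inside, 6 mm high) that holds the lower cup. Origin: centre of the underside; +y is the front end that enters the opening first.
- front_post (a point): Centre of the top of the carrier's front grip post, at (0, 105, 54) mm of the carrier. The post is 16 mm (x) by 24 mm (y), from 8 to 54 mm above the bench; pinch it across x.
- rear_post (a point): Centre of the top of the rear grip post, the same post at (0, -105, 54) mm of the carrier.
- cup_low: White plastic tapered cup standing in the carrier's well on the base plate, 46 mm high, outside diameter 38 mm at the foot and 60 mm at the rim, wall 2.5 mm, thick 16 mm base. Origin: centre of its underside; z up its axis.
- cup_top: The loose cup, identical to the first, standing upright on the bench on either side of the partition. Origin: centre of its underside. Nested, it rests on the other cup's inner floor, 16 mm higher, its rim 16 mm above the other rim (hold it by the top 12 mm of its rim); the nested stack stands 70 mm above the bench.
- jar: Bystander: closed clear straight-sided jar, 54 mm diameter, 50 mm high. Origin: centre of underside. It may change places with the loose cup.
- soap: Bystander: white soap bottle with a green cap, 64 mm diameter, 150 mm high. Origin: centre of underside.
- dish: Bystander: flat clear round dish with lid, 88 mm diameter, 18 mm high. Origin: centre of underside.

How it is judged:
By the outcome, as a careful person would: the job done as asked, in the order asked, and still so for the second after the job is handed in, with the robot touching nothing.
It also fails if it takes over 72 s, if anything falls off the work surface, if the arm or the gripper's body presses on something with over 40 N, if the wrist force passes 120 N, or if a joint passes its speed limit or range.

## Robot

A 6-joint arm with a two-finger parallel gripper is mounted at the origin on the work surface. World frame = base frame: x ahead of the robot, y to its left, z up, the work surface at z = 0. Lengths are in m, angles in rad, forces in N, time in s.
With the tool pointing down it reaches from about 0.4 to 0.825 m from the base axis. Payload 7 kg.
Tool frame: the origin (TCP) lies at the very end of the fingers, on their centre line; the grasp point (between the pads) lies 19 mm behind it (arm.pinch_z is the z of the grasp point in the tool frame, in m); z points along the fingers, y is the direction in which the jaws open and shut (so a half turn about z gives the same grasp; the last joint's range is limited). The gripper opens to 88 mm and grips with 3 to 60 N. Pads are 19 mm wide; open, the fingers measure 130 mm over their backs; the gripper's body (78 mm by 193 mm) begins 47 mm behind the grasp point.
Start: joints at [-1.013, 0.359, 0.012, 0, -1.224, -0.288], TCP at [0.18, -0.651, 0.227] pointing down, gripper open.
Joint ranges: [-3.07, 3.07], [-1.43, 2.12], [-1.02, 1.25], [-3.03, 1.67], [-3.05, -0], [-3.03, 3.03]. Speed limits (rad/s): [2.39, 2.39, 3.01, 3.14, 3.14, 3.14].

## Interface

Orientations are given as [roll, pitch, yaw] about the fixed x, y, z axes, in that order (R = Rz(yaw) Ry(pitch) Rx(roll)).
In Python, from station import arm gives the robot as it stands.
- The arm moves only by the tool drive_tool, never from a script. Its argument "targets" is a list of rows, each a list of 6 numbers: the shift along the world's x, y, z in units of 0.04 m (1.0 is 0.04 m), then the turn, a rotation vector about the world's x, y, z in units of 6 degrees (1.0 is 6 degrees). In form: [[x, y, z, wx, wy, wz], ...]. A call has 1 to 5 rows; each row shifts and turns the commanded pose from where the row before left it; what a row does not reach is not made up. A row lasts 1/8 s, in which the tool goes at most 62.5 mm and 10.7 degrees, less where a joint would pass 70% of its speed; a pose out of reach is approached as far as the arm can. A call with a number of a shift or a turn outside -1 to 1 is refused whole. A call with a gripper value outside its range is refused whole. "claw" is the opening, from 0 (shut) to 1 (fully open), set as the call begins (left out, the last holds). The fingers move at their own pace and stop on an object; "newtons" is the grip in N (left out, the last holds). Time passes only in rows, so rows that do not move let the fingers close. It gives the time, the measured TCP pose, the force and the opening at its end, in the units of the state.
- arm.get_state(): the state, without advancing time (a new reading comes with each control period).
- arm.grab_frame(name): name is "scene" or "top"; returns (picture, depth): 480x640x3 uint8, red, green, blue; 480x640 float32, m along the optical axis (not along the pixel's ray), 0 where there is no reading.
- arm.get_calibration(name): a dict with "mtx" (3x3 intrinsics, pixels), "origin" and "rotation" of the camera in the world. Camera axes: x right, y up, looking along -z (the intrinsics and any distortion apply to the point x, -y, -z); pixel columns grow to the right and rows downward; lengths in m; the calibration is good to about 2 mm. A picture is of the moment at which its call begins. get_calibration takes no time and is no camera call.
- arm.job_done(): hands the job in, once; it reports no verdict.
Trained networks look in the newest picture that a camera, given by its name, has taken for a name from the list of things; names that differ only in an ending like _2 or _b are one class to them, and where a whole thing is asked for, a point or a joint stands for the part that bears it (a point fixed in the world has none). Each returns a list of dicts, best first, with "score" (0 to 1); they miss things now and then, are a little off and sometimes report something else, mostly with a low value. They report only what shows in the picture. A call takes as long as a camera call.
- arm.search_frame(target, camera): "point" ([x, y, z] in m, in the coordinates of the camera as it stood for that picture, good to about 4 mm: the middle of the surface that is visible of it).
- arm.cut_out(target, camera): "pixels" (480x640 bool, what is visible of it).
- arm.landmark_of(target, camera): "point" ([x, y, z] in m, in the coordinates of the camera as it stood for that picture, good to about 4 mm: a listed point, or the origin of a listed thing).
The state is a dict: "t": time; "q": joint angles; "qd": joint speeds; "joint_efforts": joint torques, N m; "eef_pos": TCP position; "ee_rot": TCP orientation; "force": force on the tool from outside, world axes, zero at the start; "moment": the same for the moment, N m; "width": finger opening in m.
Only numpy, scipy, OpenCV 4.12 (cv2) and the standard library are available. Lean on these libraries where they do the work, as an engineer would, in place of code of your own. Each camera call takes 0.05 s, during which the arm holds its last target. There are 200 camera calls.

## Working session

There is one attempt and no reset: what is moved stays moved. The work goes in short steps, Python scripts to look and compute and a tool call to move; the robot and the scene stay as the last step left them, time stands still between calls to the robot, and variables do not carry over. Pictures are saved under pics/ and viewed, about 8 in all and at most 12, crops included, and the job is handed in when it is done.

Besides the shell and the picture viewer there is one more tool, called after "Call:" as name(argument=value, ...) on one line, values as JSON. drive_tool: Moves the arm, as the interface text tells. Shifts and turns lie within -1 to 1; 1 stands for 0.04 m of shift or 6 degrees of turn. Its arguments: {"type":"object","properties":{"targets":{"type":"array"},"claw":{"type":"number"},"newtons":{"type":"number"}},"required":["targets"]}

```bash
ls; mkdir -p pics
cat > h.py <<'E'
import numpy as np, cv2
from station import arm
def w(name,p):
    c=arm.get_calibration(name); return np.array(c["rotation"])@np.array(p)+np.array(c["origin"])
def cloud(name,depth):
    c=arm.get_calibration(name); K=np.array(c["mtx"]); v,u=np.mgrid[:480,:640]
    P=np.stack([(u-K[0,2])/K[0,0]*depth,-(v-K[1,2])/K[1,1]*depth,-depth],-1)
    return P@np.array(c["rotation"]).T+np.array(c["origin"])
E
python3 - <<'E'
from h import *
np.set_printoptions(precision=4,suppress=True)
s=arm.get_state(); print(s)
ims=[]
for n in ["scene","top"]:
    im,d=arm.grab_frame(n); np.savez(f"pics/{n}0.npz",im=im,d=d); cv2.imwrite(f"pics/{n}0.png",im[...,::-1])
    print(n,arm.get_calibration(n))
    for t in ["partition","opening","plunger","carrier","front_post","rear_post","cup_low","cup_top","jar","soap","dish"]:
        r=arm.landmark_of(t,n)
        print(t,[(round(x["score"],2),w(n,x["point"])) for x in r[:3]])
E
```

```text
pics
{'t': 0.0, 'q': array([-1.0129,  0.3594,  0.011 , -0.0003, -1.2241, -0.2881]), 'qd': array([ 0.0021,  0.0001,  0.0004,  0.0004, -0.0002, -0.0005]), 'joint_efforts': array([ -0.0003, -58.2713,  29.3045,   6.9971,   0.0066,  -0.0002]), 'eef_pos': array([ 0.1798, -0.6501,  0.2256]), 'ee_rot': array([ 3.1399, -0.0002, -2.8719]), 'force': array([-1.489 ,  0.752 , -0.2622]), 'moment': array([ 0.0315, -0.0643, -0.0713]), 'width': 0.08725463364184831}
scene {'mtx': array([[623.3182,   0.    , 319.468 ],
       [  0.    , 623.3182, 243.461 ],
       [  0.    ,   0.    ,   1.    ]]), 'origin': array([1.5432, 0.1658, 1.0977]), 'rotation': array([0.7588, 0.0175, 1.7364])}
partition [(0.63, array([-1.1344, -2.5118, -1.5799]))]
opening [(0.76, array([-1.0195, -2.3969, -1.465 ])), (0.57, array([-0.7523, -2.1296, -1.1978]))]Traceback (most recent call last):
  File "<stdin>", line 9, in <module>
ValueError: it knows: carrier, cup_low, cup_top, dish, front_post, jar, opening, partition, rear_post, soap
```

```bash
sed -i 's/np.array(c\["rotation"\])/Rot(c)/; s/^from station.*/&\nfrom scipy.spatial.transform import Rotation\ndef Rot(c): return Rotation.from_euler("xyz",c["rotation"]).as_matrix()/' h.py
python3 - <<'E'
from h import *
np.set_printoptions(precision=4,suppress=True)
for n in ["scene","top"]:
    im,d=arm.grab_frame(n); np.savez(f"pics/{n}0.npz",im=im,d=d); cv2.imwrite(f"pics/{n}0.png",im[...,::-1])
    print(n,arm.get_calibration(n)["origin"])
    for t in ["partition","opening","carrier","front_post","rear_post","cup_low","cup_top","jar","soap","dish"]:
        r=arm.landmark_of(t,n)
        print(t,[(round(x["score"],2),w(n,x["point"])) for x in r[:3]])
a=cv2.imread("pics/scene0.png");b=cv2.imread("pics/top0.png")
E
```

```text
scene [1.5432 0.1658 1.0977]
partition [(0.87, array([ 0.4628, -0.0091,  0.0025]))]
opening [(0.86, array([ 0.4617, -0.0052,  0.0817]))]
carrier [(0.59, array([ 0.4822, -0.2502, -0.0007])), (0.15, array([ 0.463 , -0.0121, -0.0008]))]
front_post [(0.73, array([ 0.4723, -0.1474,  0.051 ]))]
rear_post [(0.68, array([ 0.4887, -0.3523,  0.0545]))]
cup_low [(0.82, array([ 0.4805, -0.2525,  0.0084])), (0.71, array([ 0.4614, -0.0045,  0.0861])), (0.24, array([ 0.4766, -0.1445,  0.0545]))]
cup_top [(0.64, array([ 0.6255, -0.2355,  0.0008]))]
jar [(0.56, array([0.6304, 0.1969, 0.0016])), (0.55, array([ 0.4597, -0.0076,  0.0028]))]
soap [(0.59, array([0.7307, 0.3207, 0.0027]))]
dish [(0.91, array([ 0.7779, -0.2808, -0.004 ]))]
top [ 0.4933 -0.0305  1.435 ]
partition []
opening []
carrier [(0.57, array([ 0.4744, -0.2499, -0.0028])), (0.46, array([ 0.7739, -0.2808, -0.0043])), (0.17, array([0.6338, 0.1987, 0.0007]))]
front_post [(0.58, array([ 0.4727, -0.1432,  0.0553]))]
rear_post [(0.94, array([ 0.4801, -0.354 ,  0.051 ]))]
cup_low [(0.58, array([ 0.4822, -0.249 ,  0.0087]))]
cup_top [(0.95, array([ 0.6296, -0.2318, -0.0023]))]
jar [(0.97, array([0.628 , 0.1946, 0.0009]))]
soap [(0.61, array([0.7239, 0.3259, 0.0002]))]
dish []
```

View pics/scene0.png

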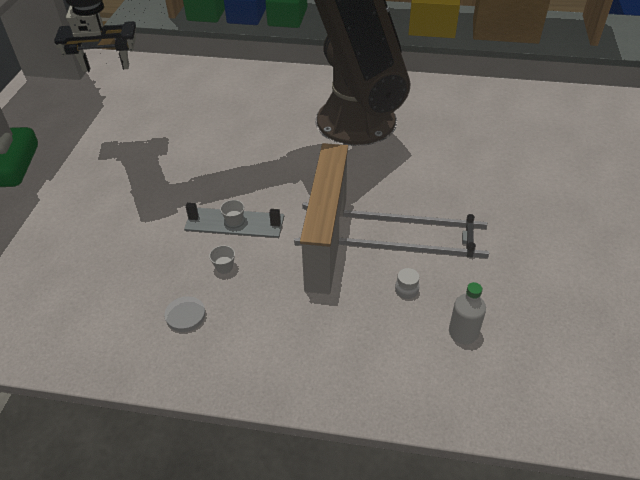

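View pics/top0.png

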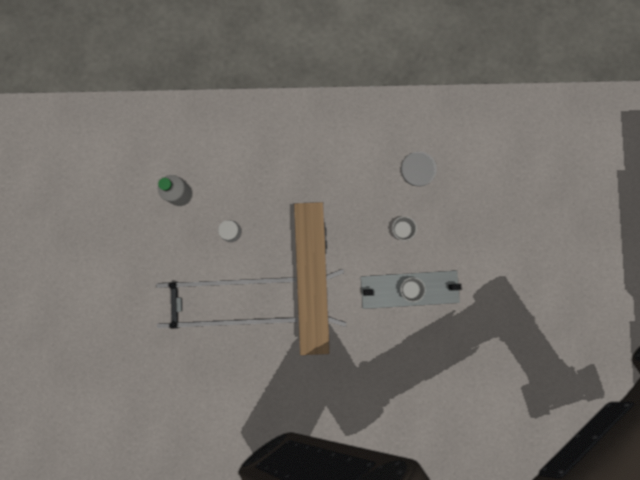

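Scene: carrier at (235,222) with posts, lower cup (232,213), loose cup (222,260), stop at (470,235). Top view: loose cup (402,228), carrier (410,289), stop (174,305), jar (228,230), soap (171,189).

```bash
cat > meas.py <<'E'
from h import *
from scipy.optimize import least_squares
np.set_printoptions(precision=4,suppress=True)
def circ(P):
    f=lambda p: np.hypot(P[:,0]-p[0],P[:,1]-p[1])-p[2]
    r=least_squares(f,[*P[:,:2].mean(0),.029],loss="soft_l1",f_scale=.002); return r.x,np.sqrt((r.fun**2).mean())
def sel(C,c,r,z0,z1):
    P=C.reshape(-1,3); return P[(np.hypot(P[:,0]-c[0],P[:,1]-c[1])<r)&(P[:,2]>z0)&(P[:,2]<z1)]
def rect(P):
    (c,s,a)=cv2.minAreaRect(P[:,:2].astype(np.float32)); return np.array(c),np.array(s),a
E
python3 - <<'E'
from meas import *
for n in ["scene","top"]:
    d=np.load(f"pics/{n}0.npz"); C=cloud(n,d["d"])
    print(n,"bench z",np.median(sel(C,(.6,-.1),.05,-.02,.02)[:,2]) , "zero frac",(d["d"]==0).mean())
    for nm,c,z in [("top",(.628,-.233),.046),("low",(.481,-.25),.054)]:
        P=sel(C,c,.045,z-.006,z+.006); print(nm,len(P),circ(P) if len(P)>5 else "",P.max(0),P.min(0))
    for nm,c in [("front",(.4727,-.145)),("rear",(.484,-.353))]:
        P=sel(C,c,.03,.046,.062); print(nm,len(P),rect(P) if len(P)>4 else P, P[:,2].mean())
    P=C.reshape(-1,3)
    p=P[(P[:,2]>.15)&(P[:,2]<.19)&(abs(P[:,1]+.01)<.1)&(P[:,0]>.3)&(P[:,0]<.75)]; print("panel",len(p),rect(p),p[:,2].mean())
    p=sel(C,(.481,-.25),.14,.004,.012); print("plate",len(p),rect(p))
    p=P[(P[:,1]>.22)&(P[:,1]<.4)&(P[:,0]>.38)&(P[:,0]<.53)&(P[:,2]>.018)&(P[:,2]<.03)]; print("stop",len(p),rect(p) if len(p)>4 else p, p.min(0) if len(p) else '')
    p=P[(P[:,1]>.05)&(P[:,1]<.26)&(P[:,0]>.38)&(P[:,0]<.54)&(P[:,2]>.010)&(P[:,2]<.02)]
    for lo in (0,1):
        q=p[(p[:,0]>.46)==bool(lo)]
        if len(q)>5: print("rail",len(q),np.polyfit(q[:,1],q[:,0],1))
E
python3 - <<'E'
import cv2
a=cv2.imread("pics/top0.png")[190:370,140:480]
cv2.imwrite("pics/c.png",cv2.resize(a,None,fx=2.3,fy=2.3,interpolation=cv2.INTER_CUBIC))
E
```

```text
scene bench z -0.0006670045612091613 zero frac 0.00388671875
top 133 (array([ 0.6302, -0.2329,  0.0278]), np.float64(0.0020157051038138915)) [ 0.6592 -0.2044  0.0513] [ 0.598  -0.2624  0.04  ]
low 120 (array([ 0.4821, -0.2478,  0.0276]), np.float64(0.0019130577384742094)) [ 0.5116 -0.2195  0.0574] [ 0.4527 -0.277   0.0482]
front 64 (array([ 0.4804, -0.1428]), array([0.026 , 0.0241]), 0.46757689118385315) 0.05135984752999581
rear 61 (array([ 0.4889, -0.352 ]), array([0.0187, 0.0236]), 2.963238477706909) 0.052212072427795624
panel 3034 (array([ 0.5125, -0.0094]), array([0.3386, 0.0649]), 1.5018055438995361) 0.17177277518816678
plate 1593 (array([ 0.4907, -0.2457]), array([0.2549, 0.264 ]), 11.652982711791992)
stop 213 (array([0.4602, 0.2984]), array([0.1082, 0.1454]), 1.4124690294265747) [0.4051 0.2245 0.018 ]
rail 353 [-0.0212  0.415 ]
rail 381 [-0.029  0.514]
top bench z 0.0005261536318910132 zero frac 0.00404296875
top 111 (array([ 0.6258, -0.2327,  0.0276]), np.float64(0.0011836317110433914)) [ 0.6554 -0.2053  0.0517] [ 0.5969 -0.2614  0.0403]
low 110 (array([ 0.4782, -0.2467,  0.0276]), np.float64(0.001195082208082285)) [ 0.5074 -0.2183  0.0597] [ 0.4502 -0.2769  0.048 ]
front 70 (array([ 0.4738, -0.1426]), array([0.0246, 0.0144]), 88.87405395507812) 0.05445930340095726
rear 68 (array([ 0.4823, -0.3515]), array([0.0153, 0.0234]), 5.581528186798096) 0.05381843551021098
panel 4440 (array([ 0.5099, -0.0082]), array([0.3322, 0.0641]), 1.251497507095337) 0.1733535165473052
plate 2859 (array([ 0.4826, -0.2496]), array([0.276, 0.275]), 77.8599624633789)
stop 360 (array([0.4518, 0.2968]), array([0.1116, 0.1522]), 0.5550780892372131) [0.3957 0.2211 0.018 ]
rail 323 [-0.0185  0.4102]
rail 310 [-0.0263  0.5095]
```

View pics/c.png

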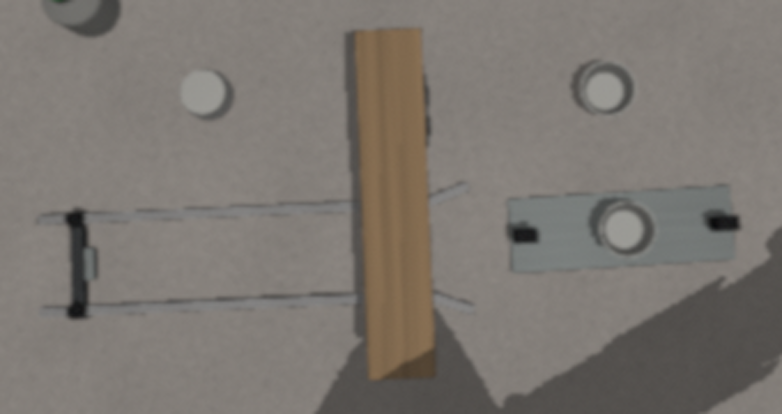

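Both cups, carrier (yaw ≈ +2.6°) and partition (yaw ≈ +1.35°, origin ≈ (0.462, −0.009)) are measured consistently. Moving over the loose cup at about (0.628, −0.233) with the jaws across x.

Call:
drive_tool(targets=[[0.75, 0.7, -0.1, 0, 0, 0.85], [0.75, 0.7, -0.1, 0, 0, 0.85], [0.75, 0.7, -0.1, 0, 0, 0.85], [0.75, 0.7, -0.1, 0, 0, 0.85], [0.75, 0.7, -0.1, 0, 0, 0.85]], claw=1, newtons=10)

```text
t: 1.88
eef_pos: [0.3308, -0.5096, 0.2066]
ee_rot: [-3.141, 0.0, -2.424]
force: [0.8, -0.0, 0.1]
width: 0.0877
```

Call:
drive_tool(targets=[[0.75, 0.7, -0.1, 0, 0, 0.85], [0.75, 0.7, -0.1, 0, 0, 0.85], [0.75, 0.7, -0.1, 0, 0, 0.85], [0.75, 0.7, -0.1, 0, 0, 0.85], [0.75, 0.7, -0.1, 0, 0, 0.85]])

```text
t: 2.5
eef_pos: [0.4809, -0.3696, 0.1867]
ee_rot: [-3.141, -0.0, -1.979]
force: [1.0, -0.2, -0.1]
width: 0.0877
```

Call:
drive_tool(targets=[[0.75, 0.7, -0.2, 0, 0, 0.85], [0.75, 0.7, -0.2, 0, 0, 0.85], [0.75, 0.7, -0.2, 0, 0, 0.85], [0.7, 0.65, -0.2, 0, 0, 0.85], [0, 0, 0, 0, 0, 0]])

```text
t: 3.12
eef_pos: [0.5992, -0.2587, 0.1535]
ee_rot: [3.14, 0.0, -1.622]
force: [-0.7, 0.4, -0.6]
width: 0.0876
```

Call:
drive_tool(targets=[[0.72, 0.65, -0.3, 0, 0, 0.8], [0, 0, -0.9, 0, 0, 0], [0, 0, -0.9, 0, 0, 0], [0, 0, -0.5, 0, 0, 0], [0, 0, -0.4, 0, 0, 0]])

```text
t: 3.75
eef_pos: [0.6262, -0.2351, 0.0338]
ee_rot: [3.141, -0.0, -1.543]
force: [-0.1, -0.6, 0.1]
width: 0.0874
```

Call:
drive_tool(targets=[[0, 0, 0, 0, 0, 0], [0, 0, 0, 0, 0, 0], [0, 0, 0, 0, 0, 0], [0, 0, 0, 0, 0, 0]], claw=0.4, newtons=10)

```text
t: 4.25
eef_pos: [0.6271, -0.2347, 0.0357]
ee_rot: [-3.14, -0.0, -1.542]
force: [-1.1, -0.2, 4.8]
width: 0.0587
```

Call:
drive_tool(targets=[[0, 0, 0.3, 0, 0, 0], [0, 0, 0.6, 0, 0, 0], [0, 0, 0.7, 0, 0, 0], [0, 0, 0.8, 0, 0, 0], [0, 0, 0, 0, 0, 0]])

```text
t: 4.88
eef_pos: [0.6287, -0.2349, 0.1347]
ee_rot: [-3.136, -0.001, -1.541]
force: [0.4, 0.3, 0.1]
width: 0.0589
```

Call:
drive_tool(targets=[[-0.5, -0.05, 0, 0, 0, 0], [-0.8, -0.07, 0, 0, 0, 0], [-0.8, -0.07, 0, 0, 0, 0], [-0.3, -0.05, 0, 0, 0, 0], [0, 0, 0, 0, 0, 0]])

```text
t: 5.5
eef_pos: [0.5305, -0.2443, 0.1309]
ee_rot: [-3.141, -0.0, -1.542]
force: [0.0, -0.9, -0.1]
width: 0.0586
```

Run:
```python
from meas import *
im,d=arm.grab_frame("scene"); s=arm.get_state(); print(s["t"],s["eef_pos"],s["width"],s["force"])
cv2.imwrite("pics/s1.png",cv2.resize(im[130:290,150:310,::-1],None,fx=3.7,fy=3.7,interpolation=cv2.INTER_CUBIC))
C=cloud("scene",d)
P=sel(C,s["eef_pos"][:2],.045,.05,.2);
for z in np.arange(.05,.15,.008):
    q=P[(P[:,2]>z)&(P[:,2]<=z+.008)]; print(round(z,3),len(q),q.min(0)[:2] if len(q) else '',q.max(0)[:2] if len(q) else '')
for t in ["cup_top","cup_low"]: print(t,[(round(x["score"],2),w("scene",x["point"])) for x in arm.landmark_of(t,"scene")[:3]])
```

```text
5.55 [ 0.5312 -0.2443  0.1309] 0.05841158296029175 [ 0.6158  0.6283 -0.7265]
0.05 22 [ 0.4941 -0.2599] [ 0.5143 -0.2214]
0.058 0  
0.066 0  
0.074 0  
0.082 0  
0.09 9 [ 0.5431 -0.251 ] [ 0.5515 -0.2307]
0.098 25 [ 0.5331 -0.2566] [ 0.5558 -0.2216]
0.106 47 [ 0.5096 -0.2521] [ 0.5566 -0.2216]
0.114 41 [ 0.5073 -0.2447] [ 0.5581 -0.219 ]
0.122 45 [ 0.5073 -0.238 ] [ 0.5572 -0.2174]
0.13 46 [ 0.5065 -0.2526] [ 0.5755 -0.2144]
0.138 29 [ 0.5087 -0.2514] [ 0.5758 -0.2139]
0.146 3 [ 0.5743 -0.2451] [ 0.5761 -0.2336]
cup_top [(0.71, array([ 0.5308, -0.2414,  0.0967]))]
cup_low [(0.55, array([ 0.4817, -0.249 ,  0.0076]))]
```

View pics/s1.png

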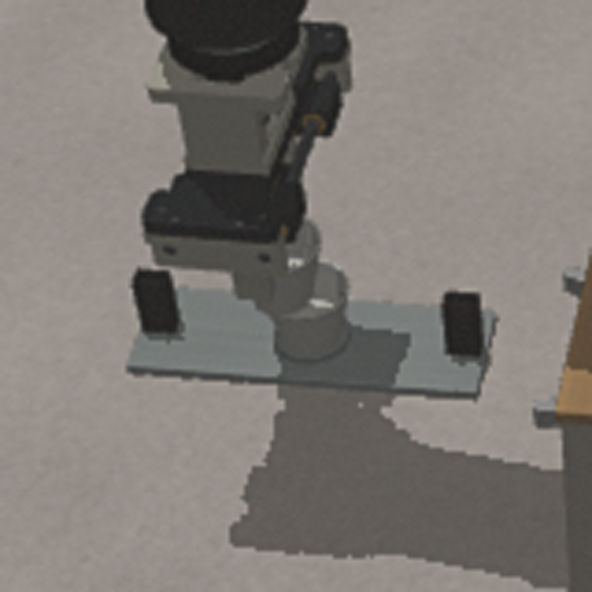

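Cup is held upright, just beyond the lower cup (crop: held cup at (300,265), lower cup at (312,320)). Relative offset puts the nest target at tool (0.4792, −0.249).

Call:
drive_tool(targets=[[-0.6, -0.06, 0, 0, 0, 0], [-0.6, -0.06, 0, 0, 0, 0], [-0.1, 0, -0.3, 0, 0, 0], [0, 0, -0.5, 0, 0, 0], [0, 0, 0, 0, 0, 0]])

```text
t: 6.28
eef_pos: [0.4783, -0.2487, 0.0968]
ee_rot: [3.138, 0.001, -1.542]
force: [0.2, 0.1, -0.9]
width: 0.0588
```

Call:
drive_tool(targets=[[0, 0, -0.3, 0, 0, 0], [0, 0, -0.2, 0, 0, 0], [0, 0, -0.15, 0, 0, 0], [0, 0, -0.1, 0, 0, 0], [0, 0, -0.1, 0, 0, 0]])

```text
t: 6.9
eef_pos: [0.4788, -0.249, 0.0645]
ee_rot: [-3.141, -0.0, -1.542]
force: [0.6, 0.0, 0.1]
width: 0.0589
```

Call:
drive_tool(targets=[[0, 0, -0.06, 0, 0, 0], [0, 0, -0.03, 0, 0, 0], [0, 0, 0, 0, 0, 0]])

```text
t: 7.28
eef_pos: [0.4787, -0.249, 0.061]
ee_rot: [3.142, -0.0, -1.542]
force: [-0.5, -1.1, -0.8]
width: 0.0589
```

Call:
drive_tool(targets=[[0, 0, -0.03, 0, 0, 0], [0, 0, -0.03, 0, 0, 0], [0, 0, 0, 0, 0, 0]])

```text
t: 7.65
eef_pos: [0.479, -0.2491, 0.0595]
ee_rot: [-3.141, -0.001, -1.541]
force: [-2.2, 1.0, 7.8]
width: 0.0586
```

Contact at the expected seating height. Release and rise.

Call:
drive_tool(targets=[[0, 0, 0, 0, 0, 0], [0, 0, 0, 0, 0, 0], [0, 0, 0, 0, 0, 0]], claw=1)

```text
t: 8.02
eef_pos: [0.4786, -0.2489, 0.0584]
ee_rot: [3.141, 0.0, -1.542]
force: [0.3, 0.2, -0.0]
width: 0.083
```

Call:
drive_tool(targets=[[0, 0, 0.4, 0, 0, 0], [0, 0, 0.8, 0, 0, 0], [0, -0.9, 0.3, 0, 0, 0], [0.1, -0.95, 0, 0, 0, 0], [0, -0.7, 0, 0, 0, 0]])

```text
t: 8.65
eef_pos: [0.4833, -0.3525, 0.1201]
ee_rot: [-3.14, -0.001, -1.542]
force: [0.4, 1.2, -0.3]
width: 0.0878
```

Run:
```python
from meas import *
s=arm.get_state(); print(s["t"],s["eef_pos"],s["width"],s["force"])
for n in ["scene","top"]:
    im,d=arm.grab_frame(n); C=cloud(n,d)
    if n=="scene": cv2.imwrite("pics/s2.png",cv2.resize(im[150:290,150:310,::-1],None,fx=3.7,fy=3.7,interpolation=cv2.INTER_CUBIC))
    for z in (.070,.054):
        P=sel(C,(.48,-.249),.04,z-.006,z+.006); print(n,z,len(P),circ(P) if len(P)>5 else '')
    for nm,c in [("front",(.4727,-.145)),("rear",(.484,-.353))]:
        P=sel(C,c,.025,.046,.060); print(nm,len(P),rect(P) if len(P)>4 else P)
```

```text
8.65 [ 0.4833 -0.3525  0.1201] 0.08776544675300281 [ 0.4319  1.1914 -0.2734]
scene 0.07 105 (array([ 0.482 , -0.2476,  0.0279]), np.float64(0.0021675048174650286))
scene 0.054 186 (array([ 0.4827, -0.2475,  0.0258]), np.float64(0.002677085573415008))
front 59 (array([ 0.4767, -0.1435]), array([0.0195, 0.0247]), 0.1625245064496994)
rear 59 (array([ 0.4886, -0.3515]), array([0.0229, 0.0238]), 9.716179847717285)
top 0.07 0 
top 0.054 0 
front 46 (array([ 0.4739, -0.1378]), array([0.0146, 0.0144]), 88.43392944335938)
rear 0 []
```

View pics/s2.png

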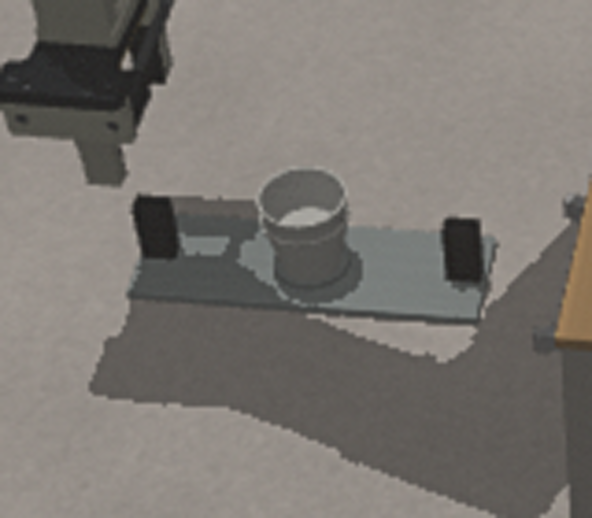

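Nested well (rim at z≈0.070, crop (302,190)); carrier undisturbed. Now the rear post.

Call:
drive_tool(targets=[[0.02, 0, -0.8, 0, 0, 0.15], [0, 0, -0.8, 0, 0, 0], [0, 0, -0.5, 0, 0, 0], [0, 0, -0.35, 0, 0, 0], [0, 0, 0, 0, 0, 0]], claw=0.6)

```text
t: 9.38
eef_pos: [0.4831, -0.3506, 0.0202]
ee_rot: [3.14, 0.0, -1.526]
force: [-0.3, 0.4, 1.4]
width: 0.0532
```

Call:
drive_tool(targets=[[0, 0, 0, 0, 0, 0], [0, 0, 0, 0, 0, 0], [0, 0, 0, 0, 0, 0], [0, 0, 0, 0, 0, 0], [0, 0, 0, 0, 0, 0]], claw=0, newtons=20)

```text
t: 10.0
eef_pos: [0.4834, -0.351, 0.0208]
ee_rot: [3.142, -0.0, -1.526]
force: [-2.7, 0.9, 3.0]
width: 0.0162
```

Call:
drive_tool(targets=[[-0.05, 0.05, 0, 0, 0, -0.04], [-0.1, 0.15, 0, 0, 0, -0.05], [-0.1, 0.2, 0, 0, 0, -0.06], [-0.1, 0.2, 0, 0, 0, -0.05], [0, 0, 0, 0, 0, 0]])

```text
t: 10.62
eef_pos: [0.4692, -0.3261, 0.0208]
ee_rot: [3.142, 0.001, -1.547]
force: [-1.0, 2.9, 5.4]
width: 0.0159
```

Run:
```python
from meas import *
s=arm.get_state(); print(s["t"],s["eef_pos"],s["ee_rot"],s["force"],s["moment"])
for n in ["scene","top"]:
    im,d=arm.grab_frame(n); C=cloud(n,d); np.savez(f"pics/{n}1.npz",im=im,d=d)
    for nm,c in [("front",(.466,-.122))]:
        P=sel(C,c,.022,.046,.060); print(n,nm,len(P),rect(P) if len(P)>4 else P)
    for z in (.070,):
        P=sel(C,(.467,-.225),.04,z-.006,z+.006); print(n,z,len(P),circ(P) if len(P)>5 else '')
    P=C.reshape(-1,3)
    # plate edges, front half, by y slices
    for y in (-.2,-.18,-.16,-.14,-.115):
        q=P[(abs(P[:,1]-y)<.005)&(P[:,2]>.004)&(P[:,2]<.013)&(abs(P[:,0]-.467)<.07)]
        if len(q): print(y,len(q),q[:,0].min(),q[:,0].max(),(q[:,0].min()+q[:,0].max())/2)
    q=P[(P[:,2]>.009)&(P[:,2]<.022)&(P[:,1]>-.1)&(P[:,1]<-.04)&(abs(P[:,0]-.465)<.08)]
    for lo in (0,1):
        r=q[(q[:,0]>.465)==bool(lo)]
        if len(r)>5: print("guide",len(r),np.polyfit(r[:,1],r[:,0],1),r.min(0),r.max(0))
    if n=="top": cv2.imwrite("pics/t1.png",cv2.resize(im[250:360,240:470,::-1],None,fx=3.4,fy=3.4,interpolation=cv2.INTER_CUBIC))
```

```text
10.625 [ 0.4692 -0.3261  0.0208] [ 3.1415  0.0005 -1.5469] [-0.9766  2.9122  5.4338] [ 1.0984  0.0734 -0.184 ]
scene front 64 (array([ 0.4687, -0.1178]), array([0.0237, 0.019 ]), 85.88719940185547)
scene 0.07 120 (array([ 0.4704, -0.2225,  0.0276]), np.float64(0.0020157173061471543))
-0.2 86 0.4013365361149839 0.5213979551582009 0.46136724563659237
-0.18 90 0.4251561546701079 0.5254332608713943 0.4752947077707511
-0.16 84 0.40826886224836456 0.5108267384449781 0.4595478003466713
-0.14 78 0.4302593217193853 0.5307754003620662 0.48051736104072573
-0.115 56 0.4279231574812479 0.5239785506938213 0.47595085408753457
guide 24 [0.5143 0.4441] [ 0.3904 -0.0897  0.0105] [ 0.4105 -0.0751  0.0196]
guide 26 [0.0486 0.534 ] [ 0.5238 -0.0853  0.0102] [ 0.5372 -0.072   0.0216]
top front 0 []
top 0.07 3 
guide 63 [0.2986 0.4238] [ 0.3947 -0.0874  0.0091] [ 0.4308 -0.0437  0.0211]
guide 70 [-0.4088  0.4934] [ 0.4997 -0.0808  0.0092] [ 0.5309 -0.0434  0.022 ]
```

View pics/t1.png

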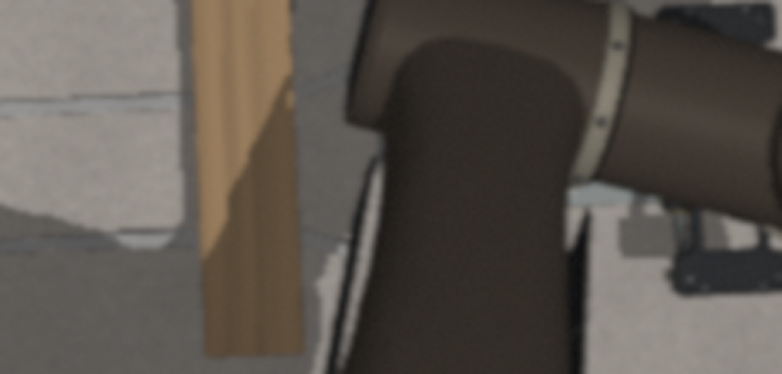

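Call:
drive_tool(targets=[[-0.004, 0.15, 0, 0, 0, 0], [-0.005, 0.2, 0, 0, 0, 0], [-0.005, 0.2, 0, 0, 0, 0], [-0.005, 0.2, 0, 0, 0, 0], [-0.005, 0.2, 0, 0, 0, 0]])

```text
t: 11.35
eef_pos: [0.4686, -0.2894, 0.0208]
ee_rot: [-3.141, -0.001, -1.547]
force: [-0.6, -6.7, 3.2]
width: 0.0159
```

Call:
drive_tool(targets=[[-0.005, 0.2, 0, 0, 0, 0], [-0.005, 0.2, 0, 0, 0, 0], [-0.005, 0.2, 0, 0, 0, 0], [-0.005, 0.2, 0, 0, 0, 0], [-0.005, 0.2, 0, 0, 0, 0]])

```text
t: 11.98
eef_pos: [0.4676, -0.2493, 0.0208]
ee_rot: [-3.142, -0.001, -1.547]
force: [0.2, -7.1, 3.1]
width: 0.0162
```

Call:
drive_tool(targets=[[-0.005, 0.2, 0, 0, 0, 0], [-0.005, 0.25, 0, 0, 0, 0], [-0.006, 0.25, 0, 0, 0, 0], [-0.006, 0.25, 0, 0, 0, 0], [-0.006, 0.25, 0, 0, 0, 0]])

```text
t: 12.6
eef_pos: [0.4663, -0.2013, 0.0208]
ee_rot: [3.141, -0.001, -1.547]
force: [-0.2, -6.9, 2.5]
width: 0.0161
```

Call:
drive_tool(targets=[[-0.006, 0.25, 0, 0, 0, 0], [-0.006, 0.25, 0, 0, 0, 0], [-0.006, 0.25, 0, 0, 0, 0], [-0.006, 0.25, 0, 0, 0, 0], [-0.006, 0.25, 0, 0, 0, 0]])

```text
t: 13.22
eef_pos: [0.4649, -0.1513, 0.0208]
ee_rot: [3.141, -0.001, -1.547]
force: [1.4, -7.8, 4.5]
width: 0.0155
```

Call:
drive_tool(targets=[[-0.006, 0.25, 0, 0, 0, 0], [-0.006, 0.25, 0, 0, 0, 0], [-0.006, 0.25, 0, 0, 0, 0], [-0.006, 0.25, 0, 0, 0, 0], [0, 0.15, 0, 0, 0, 0]])

```text
t: 13.85
eef_pos: [0.4637, -0.1054, 0.0208]
ee_rot: [3.141, -0.001, -1.547]
force: [-0.7, -8.1, 5.3]
width: 0.0154
```

Call:
drive_tool(targets=[[0, 0, 0, 0, 0, 0], [0, 0, 0, 0, 0, 0], [0, 0, 0, 0, 0, 0]], claw=0.45)

```text
t: 14.22
eef_pos: [0.464, -0.105, 0.0203]
ee_rot: [3.141, 0.0, -1.547]
force: [0.4, 0.8, -0.8]
width: 0.0375
```

Call:
drive_tool(targets=[[0, 0, 0.5, 0, 0, 0], [0, 0, 1, 0, 0, 0], [0, 0, 1, 0, 0, 0], [0, 0, 1, 0, 0, 0], [0, 0, 1, 0, 0, 0]])

```text
t: 14.85
eef_pos: [0.4639, -0.105, 0.2018]
ee_rot: [3.141, 0.0, -1.547]
force: [0.9, -0.3, -0.7]
width: 0.0392
```

Call:
drive_tool(targets=[[0, 0, 0.7, 0, 0, 0], [-0.02, 0.9, 0, 0, 0, 0], [-0.02, 1, 0, 0, 0, 0], [-0.03, 1, 0, 0, 0, 0], [-0.03, 1, 0, 0, 0, 0]])

```text
t: 15.48
eef_pos: [0.4598, 0.0522, 0.2285]
ee_rot: [3.141, 0.0, -1.547]
force: [-0.0, 0.1, -0.7]
width: 0.0395
```

Call:
drive_tool(targets=[[-0.02, 1, 0, 0, 0, 0], [0, 0.35, 0, 0, 0, 0], [0, 0, 0, 0, 0, 0], [0, 0, 0, 0, 0, 0]])

```text
t: 15.98
eef_pos: [0.4593, 0.1043, 0.2284]
ee_rot: [3.141, -0.0, -1.547]
force: [-0.2, 0.6, 0.0]
width: 0.0397
```

Run:
```python
from meas import *
s=arm.get_state(); print(s["t"],s["eef_pos"],s["ee_rot"],s["width"],s["force"])
for n in ["scene"]:
    im,d=arm.grab_frame(n); C=cloud(n,d); P=C.reshape(-1,3)
    for nm,c in [("front",(.462,.107)),("rear",(.466,-.105))]:
        p=sel(C,c,.025,.046,.060); print(n,nm,len(p),rect(p) if len(p)>4 else p)
    print("front lm",[(round(x["score"],2),w(n,x["point"])) for x in arm.landmark_of("front_post",n)[:3]])
    cv2.imwrite("pics/s3.png",cv2.resize(im[120:320,230:500,::-1],None,fx=2.9,fy=2.9,interpolation=cv2.INTER_CUBIC))
for n in ["scene","top"]:
    d=np.load(f"pics/{n}0.npz"); P=cloud(n,d["d"]).reshape(-1,3)
    q=P[(P[:,2]>.016)&(P[:,2]<.026)&(P[:,1]>.25)&(P[:,1]<.37)]
    for x in (.425,.435,.445,.47,.48,.49):
        r=q[(abs(q[:,0]-x)<.006)]; print(n,x,len(r),np.percentile(r[:,1],[0,10,90,100]) if len(r) else '')
```

```text
15.975 [0.4593 0.1043 0.2284] [ 3.1411 -0.0003 -1.5475] 0.039682730796443334 [-0.1909  0.6496  0.0166]
scene front 61 (array([0.4632, 0.1031]), array([0.0213, 0.0222]), 2.1407504081726074)
scene rear 61 (array([ 0.4658, -0.107 ]), array([0.0246, 0.0223]), 9.795802116394043)
front lm [(0.63, array([0.4593, 0.0999, 0.0545]))]
scene 0.425 18 [0.3237 0.3253 0.3355 0.3357]
scene 0.435 21 [0.3237 0.3262 0.336  0.3366]
scene 0.445 26 [0.3152 0.3175 0.3348 0.3366]
scene 0.47 24 [0.3152 0.3208 0.3381 0.3384]
scene 0.48 15 [0.3242 0.3249 0.3368 0.3384]
scene 0.49 2 [0.325  0.3262 0.3363 0.3375]
top 0.425 29 [0.3239 0.3249 0.3374 0.3383]
top 0.435 33 [0.3147 0.32   0.3373 0.3381]
top 0.445 39 [0.315  0.3169 0.3371 0.3382]
top 0.47 34 [0.3222 0.3244 0.3374 0.3382]
top 0.48 30 [0.3248 0.3264 0.3375 0.3383]
top 0.49 24 [0.3238 0.3257 0.3527 0.3684]
```

View pics/s3.png

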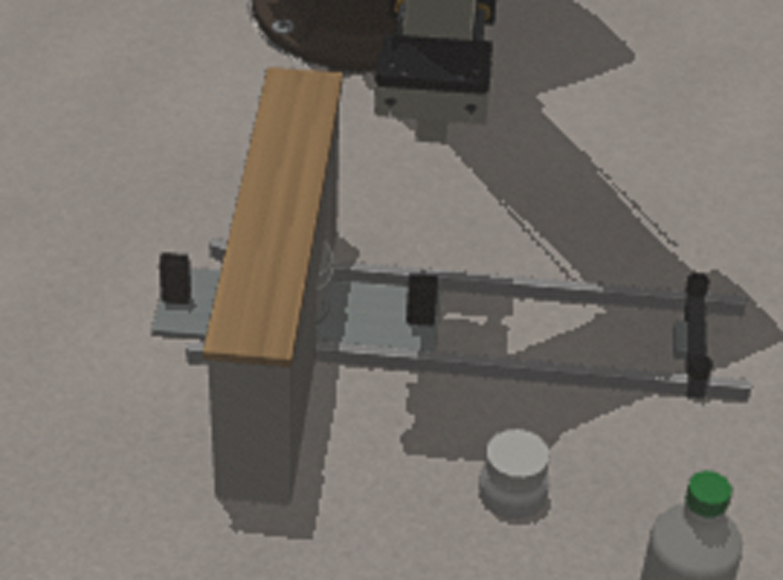

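Carrier through, front post seen at crop (422,298), stop face at y≈0.3245, plunger tip ≈0.315. Descend on the front post.

Call:
drive_tool(targets=[[0, 0, -1, 0, 0, 0], [0, 0, -1, 0, 0, 0], [0, 0, -1, 0, 0, 0], [0, 0, -1, 0, 0, 0], [0, 0, -0.6, 0, 0, 0]])

```text
t: 16.7
eef_pos: [0.4587, 0.1037, 0.0429]
ee_rot: [3.14, -0.001, -1.549]
force: [-0.0, -0.6, -0.5]
width: 0.0396
```

Call:
drive_tool(targets=[[0, 0, -0.35, 0, 0, 0], [0, 0, -0.15, 0, 0, 0], [0, 0, 0, 0, 0, 0]])

```text
t: 17.08
eef_pos: [0.4598, 0.105, 0.0249]
ee_rot: [-3.141, 0.0, -1.547]
force: [-0.3, -0.7, -0.0]
width: 0.0394
```

Call:
drive_tool(targets=[[0, 0, 0, 0, 0, 0], [0, 0, 0, 0, 0, 0], [0, 0, 0, 0, 0, 0], [0, 0, 0, 0, 0, 0]], claw=0, newtons=20)

```text
t: 17.58
eef_pos: [0.4594, 0.1052, 0.025]
ee_rot: [-3.141, 0.0, -1.547]
force: [-2.6, 0.1, 6.5]
width: 0.0155
```

Call:
drive_tool(targets=[[-0.004, 0.15, 0, 0, 0, 0], [-0.006, 0.25, 0, 0, 0, 0], [-0.006, 0.25, 0, 0, 0, 0], [-0.006, 0.25, 0, 0, 0, 0], [-0.006, 0.25, 0, 0, 0, 0]])

```text
t: 18.2
eef_pos: [0.4575, 0.1489, 0.0249]
ee_rot: [3.14, -0.003, -1.547]
force: [-0.6, -12.4, 11.8]
width: 0.0159
```

Call:
drive_tool(targets=[[-0.006, 0.25, 0, 0, 0, 0], [-0.006, 0.25, 0, 0, 0, 0], [-0.006, 0.25, 0, 0, 0, 0], [-0.006, 0.25, 0, 0, 0, 0], [-0.006, 0.25, 0, 0, 0, 0]])

```text
t: 18.82
eef_pos: [0.4562, 0.1983, 0.0249]
ee_rot: [3.139, -0.004, -1.547]
force: [-0.0, -14.2, 12.7]
width: 0.0161
```

Call:
drive_tool(targets=[[-0.006, 0.25, 0, 0, 0, 0], [-0.006, 0.25, 0, 0, 0, 0], [-0.006, 0.25, 0, 0, 0, 0], [-0.006, 0.25, 0, 0, 0, 0], [-0.006, 0.25, 0, 0, 0, 0]])

```text
t: 19.45
eef_pos: [0.455, 0.2479, 0.0249]
ee_rot: [3.139, -0.005, -1.548]
force: [-0.7, -14.5, 13.9]
width: 0.0158
```

Call:
drive_tool(targets=[[-0.005, 0.2, 0, 0, 0, 0], [-0.005, 0.2, 0, 0, 0, 0], [-0.005, 0.2, 0, 0, 0, 0], [-0.003, 0.1, 0, 0, 0, 0], [0, 0, 0, 0, 0, 0]])

```text
t: 20.08
eef_pos: [0.4544, 0.2762, 0.0249]
ee_rot: [3.139, -0.004, -1.547]
force: [-1.2, -11.0, 12.8]
width: 0.0161
```

Call:
drive_tool(targets=[[0, 0, 0.01, 0, 0, 0], [0, 0, 0, 0, 0, 0]])

```text
t: 20.32
eef_pos: [0.4544, 0.2765, 0.025]
ee_rot: [3.14, -0.004, -1.548]
force: [0.0, -9.0, 7.0]
width: 0.016
```

Call:
drive_tool(targets=[[-0.002, 0.08, 0, 0, 0, 0], [-0.002, 0.08, 0, 0, 0, 0], [-0.002, 0.08, 0, 0, 0, 0], [-0.002, 0.08, 0, 0, 0, 0], [-0.002, 0.08, 0, 0, 0, 0]])

```text
t: 20.95
eef_pos: [0.454, 0.2921, 0.025]
ee_rot: [3.139, -0.004, -1.548]
force: [0.3, -11.2, 7.3]
width: 0.0157
```

Call:
drive_tool(targets=[[-0.001, 0.04, 0, 0, 0, 0], [-0.001, 0.04, 0, 0, 0, 0], [-0.001, 0.04, 0, 0, 0, 0], [-0.001, 0.04, 0, 0, 0, 0], [-0.001, 0.04, 0, 0, 0, 0]])

```text
t: 21.58
eef_pos: [0.4538, 0.3, 0.025]
ee_rot: [3.139, -0.004, -1.548]
force: [-0.3, -9.9, 7.3]
width: 0.016
```

Call:
drive_tool(targets=[[-0.001, 0.03, 0, 0, 0, 0], [-0.001, 0.03, 0, 0, 0, 0], [-0.001, 0.03, 0, 0, 0, 0], [-0.001, 0.03, 0, 0, 0, 0]])

```text
t: 22.08
eef_pos: [0.4536, 0.3033, 0.025]
ee_rot: [3.139, -0.007, -1.548]
force: [2.5, -16.7, 9.6]
width: 0.0161
```

Call:
drive_tool(targets=[[0, 0.025, 0, 0, 0, 0], [0, 0.025, 0, 0, 0, 0], [-0.001, 0.025, 0, 0, 0, 0]])

```text
t: 22.45
eef_pos: [0.4536, 0.3062, 0.0249]
ee_rot: [3.139, -0.007, -1.548]
force: [2.7, -17.1, 9.7]
width: 0.0159
```

Call:
drive_tool(targets=[[0, 0.025, 0, 0, 0, 0], [-0.001, 0.025, 0, 0, 0, 0]])

```text
t: 22.7
eef_pos: [0.4535, 0.3081, 0.0249]
ee_rot: [3.139, -0.007, -1.548]
force: [4.2, -16.7, 12.0]
width: 0.0156
```

Call:
drive_tool(targets=[[0, 0.025, 0, 0, 0, 0]])

```text
t: 22.82
eef_pos: [0.4535, 0.309, 0.0249]
ee_rot: [3.138, -0.007, -1.548]
force: [2.1, -16.8, 12.3]
width: 0.0155
```

Call:
drive_tool(targets=[[0, 0.02, 0, 0, 0, 0]])

```text
t: 22.95
eef_pos: [0.4535, 0.3098, 0.0249]
ee_rot: [3.138, -0.007, -1.548]
force: [2.6, -18.2, 12.4]
width: 0.0162
```

Call:
drive_tool(targets=[[0, 0.02, 0, 0, 0, 0]])

```text
t: 23.08
eef_pos: [0.4535, 0.3106, 0.0249]
ee_rot: [3.138, -0.007, -1.548]
force: [2.3, -17.4, 13.1]
width: 0.0155
```

Still moving freely; continue in small steps.

Call:
drive_tool(targets=[[0, 0.015, 0, 0, 0, 0]])

```text
t: 23.2
eef_pos: [0.4535, 0.3112, 0.0249]
ee_rot: [3.138, -0.007, -1.548]
force: [1.7, -16.9, 11.7]
width: 0.0158
```

Call:
drive_tool(targets=[[0, 0.015, 0, 0, 0, 0]])

```text
t: 23.32
eef_pos: [0.4534, 0.3118, 0.0249]
ee_rot: [3.138, -0.007, -1.548]
force: [2.8, -17.7, 12.5]
width: 0.0157
```

Call:
drive_tool(targets=[[0, 0.015, 0, 0, 0, 0]])

```text
t: 23.45
eef_pos: [0.4535, 0.312, 0.025]
ee_rot: [3.138, -0.008, -1.548]
force: [2.8, -20.3, 12.8]
width: 0.016
```

Call:
drive_tool(targets=[[0, 0.015, 0, 0, 0, 0]])

```text
t: 23.58
eef_pos: [0.4534, 0.312, 0.025]
ee_rot: [3.138, -0.009, -1.548]
force: [5.7, -21.1, 13.8]
width: 0.0159
```

Call:
drive_tool(targets=[[0, 0.01, 0, 0, 0, 0]])

```text
t: 23.7
eef_pos: [0.4534, 0.312, 0.0249]
ee_rot: [3.138, -0.009, -1.548]
force: [4.4, -22.9, 14.7]
width: 0.0161
```

Call:
drive_tool(targets=[[0, 0.015, 0, 0, 0, 0], [0, 0, 0, 0, 0, 0]])

```text
t: 23.95
eef_pos: [0.4534, 0.3121, 0.0249]
ee_rot: [3.138, -0.01, -1.548]
force: [5.6, -23.7, 14.1]
width: 0.0158
```

Call:
drive_tool(targets=[[0, -0.02, 0, 0, 0, 0], [0, 0, 0, 0, 0, 0], [0, 0, 0, 0, 0, 0], [0, 0, 0, 0, 0, 0]], claw=0.4)

```text
t: 24.45
eef_pos: [0.4543, 0.3185, 0.0249]
ee_rot: [-3.142, 0.0, -1.547]
force: [0.0, -0.9, 0.9]
width: 0.0348
```

Call:
drive_tool(targets=[[0, 0, 0.4, 0, 0, 0], [0, 0, 0.9, 0, 0, 0], [0, 0, 1, 0, 0, 0], [0, 0, 1, 0, 0, 0], [0, 0, 0.9, 0, 0, 0]])

```text
t: 25.08
eef_pos: [0.4544, 0.3182, 0.1959]
ee_rot: [-3.14, 0.001, -1.547]
force: [0.2, 0.1, 0.1]
width: 0.0349
```

Call:
drive_tool(targets=[[0, 0.5, 0.4, 0, 0, 0], [-0.5, 0.9, 0.3, 0, 0, 0], [-0.5, 0.9, 0, 0, 0, 0], [-0.5, 0.9, 0, 0, 0, 0], [0, 0, 0, 0, 0, 0]])

```text
t: 25.7
eef_pos: [0.3931, 0.4481, 0.222]
ee_rot: [-3.141, 0.001, -1.544]
force: [0.5, 0.1, 0.7]
width: 0.0351
```

Run:
```python
from meas import *
s=arm.get_state(); print(s["t"],s["eef_pos"],s["width"],s["force"])
out=[]
for n in ["scene","top"]:
    im,d=arm.grab_frame(n); C=cloud(n,d)
    for nm,c in [("front",(.456,.311)),("rear",(.461,.102))]:
        p=sel(C,c,.025,.046,.060); print(n,nm,len(p),rect(p) if len(p)>4 else p)
    p=sel(C,(.458,.207),.04,.064,.076); print(n,"rim",len(p),circ(p) if len(p)>5 else '')
    p=sel(C,(.456,.32),.035,.012,.028); print("stop",n,len(p),p[:,:2].min(0),p[:,:2].max(0))
    for t in ["jar","soap","dish"]: print(t,[(round(x["score"],2),w(n,x["point"])) for x in arm.landmark_of(t,n)[:1]])
    c=im[170:290,340:500] if n=="scene" else im[245:365,140:300]
    out.append(cv2.resize(c[...,::-1],(400*c.shape[1]//160,300),interpolation=cv2.INTER_CUBIC))
cv2.imwrite("pics/end.png",np.hstack(out))
```

```text
25.7 [0.3931 0.4481 0.222 ] 0.03510367136663364 [0.4729 0.0914 0.6542]
scene front 61 (array([0.4552, 0.3085]), array([0.0229, 0.0216]), 89.41109466552734)
scene rear 65 (array([0.4609, 0.0995]), array([0.0237, 0.0249]), 85.45093536376953)
scene rim 127 (array([0.4589, 0.2046, 0.0279]), np.float64(0.0020020420104716924))
stop scene 183 [0.4229 0.2898] [0.486  0.3468]
jar [(0.66, array([0.6331, 0.1971, 0.0016]))]
soap [(0.65, array([ 0.7328,  0.319 , -0.0004]))]
dish [(0.59, array([0.6322, 0.196 , 0.0019]))]
top front 68 (array([0.4535, 0.3087]), array([0.0148, 0.0237]), 6.858209133148193)
top rear 67 (array([0.4574, 0.0998]), array([0.0219, 0.0144]), 88.33364868164062)
top rim 117 (array([0.4557, 0.2051, 0.0276]), np.float64(0.0012414129212665903))
stop top 241 [0.4217 0.2863] [0.4902 0.3478]
jar []
soap [(0.76, array([ 0.7268,  0.3238, -0.0024]))]
dish [(0.96, array([ 0.7754, -0.2784, -0.0035]))]
```

View pics/end.png

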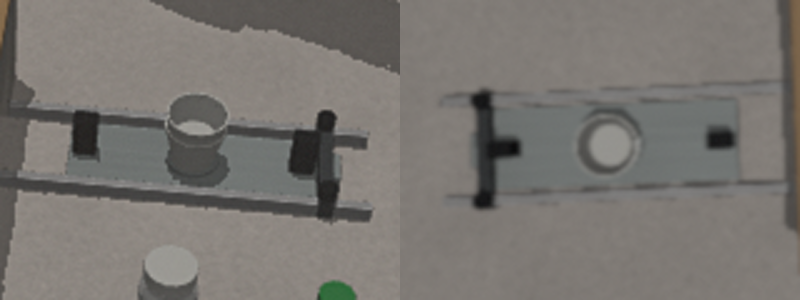

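Final pictures: carrier front end against the stop bar, plunger stub now behind it, stack nested, jar and soap where they were. Handing in.

```bash
python3 -c "
from station import arm
print(arm.job_done())"
```

```text
the job is handed in; nothing more can be done
None
```

The cup is nested, and the carrier has been passed through the opening and along the dock until it pushed the end stop's plunger in. I handed the job in at about 26 s of the 72 s allowed, with the hand clear of everything.

- **Nesting:** the loose cup seated at the expected height with about 8 N of contact. Its rim measured about 70 mm above the bench both before and after the passage.
- **Plunger:** resistance rose at about y = 0.302 and movement stopped at y = 0.312, which matches the 10 mm stroke. Beyond that the pose held still while the force rose. The largest force reading at the end of any move was 24 N along the push, about 28 N in total.
- **Final check of the stop:** the carrier's front end measured about y = 0.3236 and the stop face about 0.3245, within camera error. The last picture shows the plunger stub behind the stop bar.
- **Bystanders:** the jar, soap bottle and dish were found within 3 mm of where they started.
- **Disagreements:**
  - The two cameras differed by about 4 mm in x, so I worked from relative measurements and the jaw-centred grasps.
  - In the last look, the dish search in the scene camera reported the jar's place instead.
  - The jar was not found in the top view in that look. The top camera confirmed the dish and the scene camera the jar.

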